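# Pull the ribbon chest's vent hatch shut with the hook pole

## Robot

A 7-joint arm with a two-finger parallel gripper is mounted at the origin on the work surface. World frame = base frame: x ahead of the robot, y to its left, z up, the work surface at z = 0. Lengths are in m, angles in rad, forces in N, time in s.
With the tool pointing down it reaches from about 0.4 to 0.85 m from the base axis. Payload 10.4 kg.
Tool frame: the origin (TCP) lies midway between the tips of the shut fingers; the grasp point (between the pads) lies 19 mm behind it; x points along the fingers, z is the direction in which the jaws open and shut, and the axes are right-handed (so a half turn about x gives the same grasp; the last joint's range is limited). The gripper opens to 87 mm and grips with 3 to 60 N. Pads are 19 mm wide; open, the fingers measure 117 mm over their backs; the gripper's body (75 mm by 190 mm) begins 51 mm behind the grasp point.
Start: joints at [-1.123, 0.332, -0.065, 1.46, 0.022, 1.35, -0.088], TCP at [0.283, 0.557, 0.223] pointing down, gripper open.
Joint ranges: [-2.6, 2.6], [-0.5, 2.12], [-1.47, 1.34], [0.16, 2.42], [-1.27, 4.41], [0.06, 2.06], [-2.6, 2.6]. Speed limits (rad/s): [2.22, 2.22, 2.79, 2.79, 3.14, 3.14, 3.14].

## Interface

Orientations are given as a unit quaternion [x, y, z, w].
In Python, from bench import read_state, camera, camera_params, close_job gives the robot as it stands.
- The arm moves only by the tool arm_command, never from a script. Its argument "targets" is a list of rows, each a list of 7 numbers: the closure in counts, from 0 (fully open) to 255 (shut), then the shift along the tool's x, y, z in mm, then the turn, a rotation vector about the tool's x, y, z in rad. A call has 1 to 10 rows; each row is the pose to reach, as a shift and turn from the pose commanded when the call began, along the tool's axes at that moment; what a row does not reach only later rows make up. A row lasts 1/10 s, in which the tool goes at most 50 mm and 8.59 degrees, less where a joint would pass 70% of its speed; a pose out of reach is approached as far as the arm can. A call with a gripper value outside its range is refused whole. The fingers move at their own pace and stop on an object; "newtons" is the grip in N (left out, the last holds). Time passes only in rows, so rows that repeat a pose let the fingers close. It gives the time, the measured TCP pose, the force and the opening at its end, in the units of the state.
- read_state(): the state, without advancing time (a new reading comes with each control period).
- camera(name): name is "scene" or "top" or "wrist"; returns the picture (420x560x3 uint8, red, green, blue); there is no depth.
- camera_params(name): a dict with "intrinsics" (3x3 intrinsics, pixels), "dist" ([k1, k2, p1, p2, k3] as OpenCV has them; the pictures are not rectified), "xyz" and "orientation" of the camera in the world; the wrist camera has in their place "mount" (4x4, takes a point from camera to tool coordinates, whose origin is the TCP and whose axes are the tool frame's). Camera axes: x right, y down, z forward; pixel columns grow to the right and rows downward; lengths in m; the calibration is good to about 2 mm. A picture is of the moment at which its call begins: read the wrist's pose just before it. camera_params takes no time and is no camera call.
- close_job(): hands the job in, once; it reports no verdict.
The state is a dict: "time": time; "joint_positions": joint angles; "joint_vel": joint speeds; "joint_torque": joint torques, N m; "ee_pos": TCP position; "eef_rot": TCP orientation; "ft_force": force on the tool from outside, world axes, zero at the start; "torque": the same for the moment, N m; "width": finger opening in m.
Only numpy, scipy, OpenCV 4.12 (cv2) and the standard library are available. Lean on these libraries where they do the work, as an engineer would, in place of code of your own. Each camera call takes 0.05 s, during which the arm holds its last target.

## Task

The orange-framed vent hatch on top of the blue ribbon chest has been left standing open. Take the hook pole (the one with the orange handle) from its wooden rest, put its hook through the ring eye on the hatch's free edge and pull the hatch fully shut with it, keeping the arm and gripper themselves off the chest. Then unhook the pole, lay it back in its rest the way it was, and let go.

Things in the scene. Friction and masses are not known exactly. Their poses are not given: they have to be found in the camera images.
- pole: Hook pole (mm), 0.3 kg, level. Origin: middle of the hook, a round pin 10 thick, 50 long along x (free tip +x). Square 14 shaft at x -32, y +7 to -460. Orange handle centred x -32, y -250: 24 wide (x), 28 high, 110 long, at the mass centre. z up, 52 above table. Fixed rest: 2 saddles 50 wide under the shaft, 130 either side of handle centre, cheek tops 61 high. The blue-handled pole has no hook.
- chest: Blue fixed steel chest, 430 wide, 142 high. Origin: on the table below the middle of the orange hatch's hinge line, which is parallel to the chest's x at y 0, z 130 mm. z up. Open bay x -105 to 105; the other bay (x to 325) has a grey hatch, fixed shut. Walls from y +21 to y -190 (front, towards the poles).
- hatch (a joint): Orange-framed hatch with clear pane, rad: 0 = shut and level, against a stop; grows opening upward; starts 0.8 to 1.15. Leaf 196 wide, 190 mm from hinge to free edge, 12 thick. Counterbalanced with light friction: stays where left, under 2 N at the ring moves it.
- hatch_ring (a point): Centre of the steel ring eye on the middle of the hatch's free edge, 225 mm from the hinge line in the leaf's plane, 35 mm beyond the edge. Hole 32 mm, wire 7. The hole's axis is x, parallel to the hinge: the hook enters sideways along +x and the ring turns on it. y points to the hinge. The 10 mm hook has 11 mm play all round, so pull up to 11 mm beyond the ring's final place.

How it is judged:
On the way, in this order (a step that is already met when the one before it is completed fails the run):
1. the hook finger is through the ring eye while the hatch is still open (hatch angle above 0.6 rad) (x of pole in the frame of hatch_ring between -0.022 and 0.022 m and y of pole in the frame of hatch_ring between -0.017 and 0.017 m and z of pole in the frame of hatch_ring between -0.017 and 0.017 m and angle between the x axis of pole and the x axis of hatch_ring, either way round below 0.45 rad and value of joint hatch above 0.6 rad), for 0.1 s.
2. the hatch is shut (below 0.08 rad) with the hook still through the ring (x of pole in the frame of hatch_ring between -0.022 and 0.022 m and y of pole in the frame of hatch_ring between -0.017 and 0.017 m and z of pole in the frame of hatch_ring between -0.017 and 0.017 m and angle between the x axis of pole and the x axis of hatch_ring, either way round below 0.45 rad and value of joint hatch below 0.08 rad), for 0.1 s.
At the end, for the whole second after the job is handed in: The hatch is shut to within 0.08 rad, and the hook pole lies still and level down in its rest again, its hook within 50 mm of where it lay at the start (value of joint hatch below 0.08 rad and distance of pole from where it was at the start of the episode below 0.05 m and height (world z) of pole below 0.062 m and angle between pole's own z axis and vertical below 0.15 rad and linear speed of pole below 0.03 m/s); the robot touches nothing.
It fails at once if the arm or gripper pushes on the chest or its hatch (more than 2 N) (contact force between any of the arm, the fingers and chest above 2 N).
It also fails if it takes over 45 s, if anything falls off the work surface, if the arm or the gripper's body presses on something with over 40 N, if the wrist force passes 120 N, or if a joint passes its speed limit or range.

## Working session

There is one attempt and no reset: what is moved stays moved. The work goes in short steps, Python scripts to look and compute and a tool call to move; the robot and the scene stay as the last step left them, time stands still between calls to the robot, and variables do not carry over. Pictures are saved under pics/ and viewed, and the job is handed in when it is done.

Besides the shell and the picture viewer there is one more tool, called after "Emit:" as a command line: name --pt "numbers of a row" for each row, then --argument value for the rest. arm_command: Moves the arm, as the interface text tells. Its arguments: {"type":"object","properties":{"targets":{"type":"array"},"newtons":{"type":"number"}},"required":["targets"]}

```bash
mkdir -p pics; python3 - <<'E'
from bench import *
import cv2
for n in ["scene","top","wrist"]:
    p=camera_params(n); print(n,p)
    im=camera(n); cv2.imwrite(f"pics/{n}0.png",im[:,:,::-1])
print(read_state())
E
```

```text
scene {'intrinsics': array([[442.54934501,   0.        , 274.26921958],
       [  0.        , 442.54934501, 206.87053361],
       [  0.        ,   0.        ,   1.        ]]), 'dist': array([0.02696818, 0.        , 0.        , 0.        , 0.        ]), 'xyz': array([0.74386745, 0.47176748, 0.748115  ]), 'orientation': array([ 0.22119949,  0.93539163, -0.26640632, -0.0717005 ])}
top {'intrinsics': array([[444.43110313,   0.        , 279.16248447],
       [  0.        , 444.43110313, 210.52727207],
       [  0.        ,   0.        ,   1.        ]]), 'dist': array([-0.14598833,  0.        ,  0.        ,  0.        ,  0.        ]), 'xyz': array([0.48761735, 0.13732378, 0.77892932]), 'orientation': array([ 0.70810421, -0.70438709,  0.0471114 , -0.01441443])}
wrist {'intrinsics': array([[365.87030291,   0.        , 278.10385513],
       [  0.        , 365.87030291, 208.43301149],
       [  0.        ,   0.        ,   1.        ]]), 'dist': array([0.02000905, 0.        , 0.        , 0.        , 0.        ]), 'mount': array([[-8.42847661e-04, -2.68690202e-01,  9.63226279e-01,
        -1.620
[... 283 characters left out ...]
 'joint_positions': array([-1.12256436,  0.33270854, -0.06468577,  1.46075955,  0.02158114,
        1.34989561, -0.08849707]), 'joint_vel': array([-8.64558733e-04, -1.08999911e-03, -2.26313301e-03, -2.42741629e-03,
       -9.08155304e-04,  4.80582549e-05,  4.91625952e-04]), 'joint_torque': array([ 4.88332407e-04, -6.23632908e+01,  2.43271101e-02, -3.90143394e+01,
       -6.14919048e-02,  3.71127028e-02,  9.19127729e-05]), 'ee_pos': array([0.28338478, 0.55672782, 0.22194268]), 'eef_rot': array([-0.36979456,  0.60315015,  0.36937671,  0.60251367]), 'ft_force': array([ 0.49771914, -0.18236055,  0.35967451]), 'torque': array([ 0.01811485, -0.0354692 ,  0.00909194]), 'width': 0.08690325796440868}
```

View pics/scene0.png

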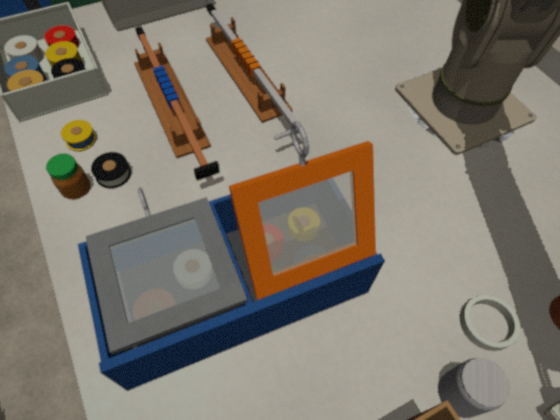

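View pics/top0.png

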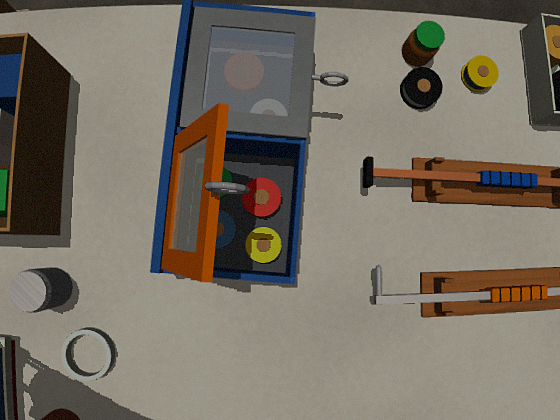

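View pics/wrist0.png

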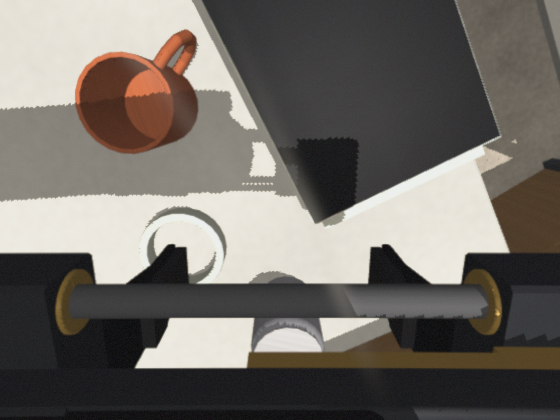

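The top view shows the orange-handled pole with its hook near (379,270–300), the rest to its right, and the hatch open with its ring near (228,188). I'll enlarge these to measure them.

```bash
cat > h.py <<'E'
import numpy as np, cv2
from bench import *
from scipy.spatial.transform import Rotation as R
def ray(n,uv):
    p=camera_params(n); 
    q=cv2.undistortPoints(np.array([[uv]],float),p['intrinsics'],p['dist'])[0,0]
    return np.array(p['xyz']), R.from_quat(p['orientation']).apply([q[0],q[1],1])
def atz(n,uv,z):
    o,d=ray(n,uv); return o+d*(z-o[2])/d[2]
def proj(n,X):
    p=camera_params(n); r=R.from_quat(p['orientation']).inv()
    X=np.atleast_2d(X); 
    return cv2.projectPoints(r.apply(X-p['xyz'])[:,None],np.zeros(3),np.zeros(3),p['intrinsics'],p['dist'])[0][:,0]
def tri(a,b):
    (o1,d1),(o2,d2)=ray(*a),ray(*b)
    s=np.linalg.lstsq(np.c_[d1,-d2],o2-o1,rcond=None)[0]
    P,Q=o1+s[0]*d1,o2+s[1]*d2
    return (P+Q)/2,np.linalg.norm(P-Q)
def crop(src,out,u,v,w,h,k):
    im=cv2.imread(src)[v:v+h,u:u+w]
    cv2.imwrite(out,cv2.resize(im,None,fx=k,fy=k,interpolation=cv2.INTER_CUBIC))
E
python3 - <<'E'
from h import *
crop('pics/top0.png','pics/c1.png',360,240,200,100,4)
crop('pics/top0.png','pics/c2.png',140,90,190,150,4)
crop('pics/top0.png','pics/c2b.png',140,170,190,130,4)
crop('pics/scene0.png','pics/c3.png',195,0,140,170,3)
E
```

```text
(no output)
```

View pics/c1.png

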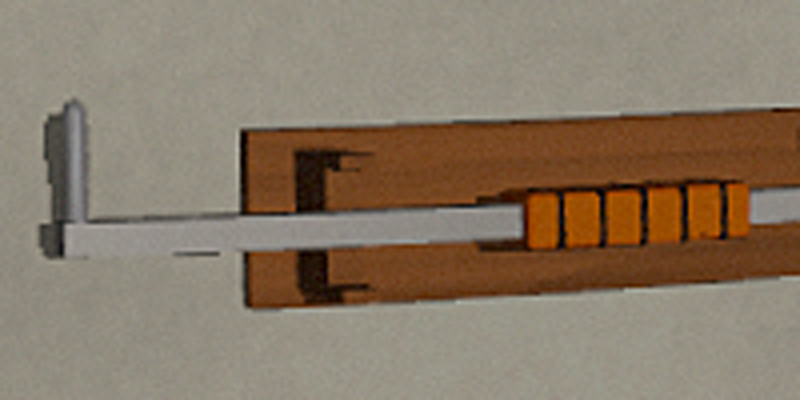

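View pics/c2.png

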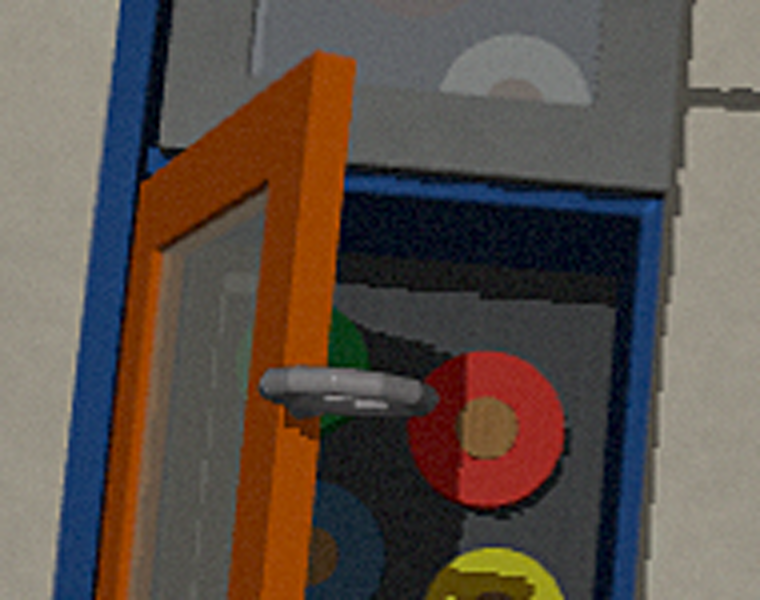

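View pics/c2b.png

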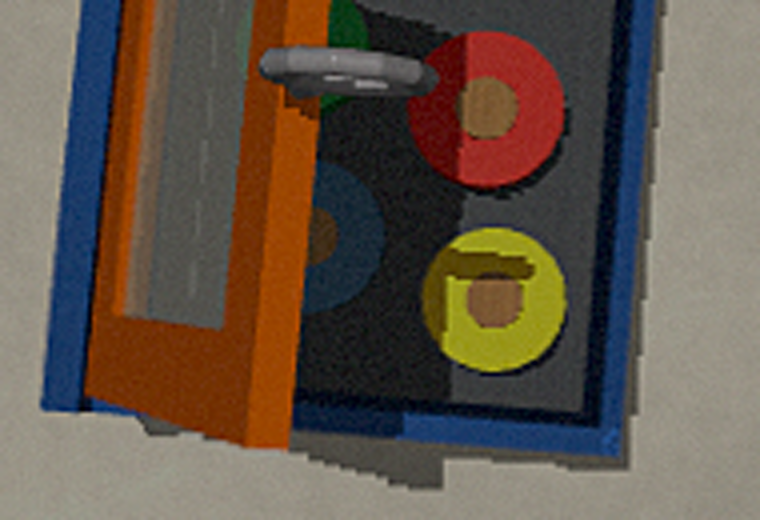

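View pics/c3.png

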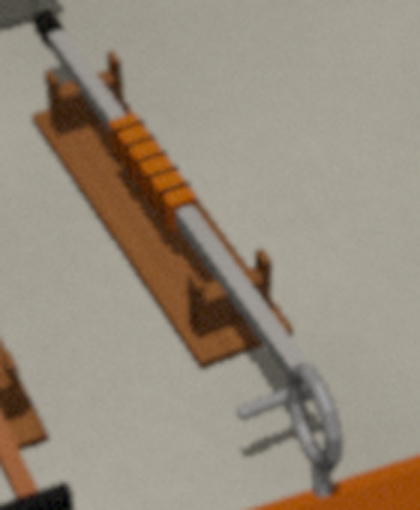

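```bash
python3 - <<'E'
from h import *
from scipy.optimize import least_squares
c=[(295.5,283.7),(150.5,272.5),(315,13),(184,2)]
for u in c: print(u,atz('top',u,.142).round(4))
rc,e=tri(('top',(227,187.8)),('scene',(300,138.3))); print('ring',rc,e)
print('pole pts: tip,handle ends')
for u,z in [((378.3,265),.052),((378.7,285),.052),((376.3,299.5),.059),((491.2,295),.066),((547.2,292),.066)]: print(atz('top',u,z).round(4))
# fit chest
cu=np.array(c)
def T(p,L):
    L=np.array(L,float)/1000; L[:,:2]=L[:,:2]@np.array([[np.cos(p[2]),np.sin(p[2])],[-np.sin(p[2]),np.cos(p[2])]])
    return L+[p[0],p[1],0]
def ring(p): 
    return T(p,[[0,-225*np.cos(p[3]),130+225*np.sin(p[3])]])
def f(p):
    r=[proj('top',T(p,[[-105,-190,142],[-105,21,142],[325,-190,142]]))-cu[:3]]
    r+=[proj('top',ring(p))-[227,187.8],proj('scene',ring(p))-[300,138.3]]
    return np.concatenate(r).ravel()
s=least_squares(f,[.5,.35,0,1.]); print('chest',s.x,s.fun.round(1)); print(ring(s.x))
cp=s.x
pts=[((378.3,265),(25,0,52)),((376.3,299.5),(-32,7,59)),((491.2,294.5),(-32,-195,66)),((547.2,292),(-32,-305,66))]
g=lambda p:(proj('top',T(p,[b for a,b in pts]))-[a for a,b in pts]).ravel()
s=least_squares(g,[.4,0,0]); print('pole',s.x,s.fun.round(1)); 
hc=T(s.x,[[-32,-250,52]]); print('handle',hc)
print('scene check handle,hooktip,shaftend',proj('scene',T(s.x,[[-32,-250,66],[25,0,52],[-32,-460,59]])))
print('corners scene',proj('scene',T(cp,[[-105,-190,142],[-105,21,142],[325,21,142]])))
print('saddle',T(s.x,[[-32,-120,61],[-32,-380,61]]))
E
```

```text
(295.5, 283.7) [0.4386 0.0842 0.142 ]
(150.5, 272.5) [0.4533 0.2913 0.142 ]
(315, 13) [0.8522 0.0531 0.142 ]
(184, 2) [0.8675 0.257  0.142 ]
ring [0.54860188 0.16972295 0.33471091] 0.0010602362372144586
pole pts: tip,handle ends
[ 0.4617 -0.0612  0.052 ]
[ 0.4286 -0.0617  0.052 ]
[ 0.4055 -0.0556  0.059 ]
[ 0.4091 -0.2553  0.066 ]
[ 0.4103 -0.3655  0.066 ]
chest [ 0.55501529  0.26464822 -0.07815237  1.13314851] [ 0.5  2.2 -1.8  0.9  1.9 -6.8 -0.1  1.6  0.2  0. ]
[[0.54757048 0.169582   0.33379399]]
pole [ 0.43737167 -0.06102457  0.01793026] [-0.4 -0.4 -0.6  0.2  0.7  0.6  0.5 -0.3]
handle [[ 0.40985914 -0.31155812  0.052     ]]
scene check handle,hooktip,shaftend [[245.20095274  51.64671478]
 [273.82963301 138.02119258]
 [209.042489     4.57089574]]
corners scene [[325.62604877 155.4442929 ]
 [386.71893945 257.38079511]
 [ 98.75812546 370.32127196]]
saddle [[ 0.40752833 -0.18157902  0.061     ]
 [ 0.41218995 -0.44153723  0.061     ]]
```

```bash
cat >> h.py <<'E'
EX=lambda yaw: np.array([np.cos(yaw),np.sin(yaw),0])
def goal_rot(yaw,s=1):
    x=np.array([0,0,-1.]); z=s*EX(yaw); return R.from_matrix(np.c_[x,np.cross(z,x),z])
def rel(Pt,Rt,P0=None,R0=None):
    st=read_state()
    P0=st['ee_pos'] if P0 is None else P0; R0=R.from_quat(st['eef_rot']) if R0 is None else R0
    return (R0.inv().apply(np.array(Pt)-P0)*1000).round(1),(R0.inv()*Rt).as_rotvec().round(4)
E
python3 - <<'E'
from h import *
st=read_state(); print(R.from_quat(st['eef_rot']).as_matrix().round(3))
for s in (1,-1):
  print(rel([.41,-.3116,.15],goal_rot(.018,s)))
for P in ([.283,.557,.42],[.36,.25,.42],[.40,0,.42],[.41,-.31,.2]): print(rel(P,goal_rot(.018))[0])
E
```

```text
[[-0.    -0.891  0.454]
 [-0.001  0.454  0.891]
 [-1.    -0.    -0.001]]
(array([  72.7, -506.7, -716.3]), array([ 1.082e+00, -1.000e-03,  6.000e-04]))
(array([  72.7, -506.7, -716.3]), array([-2.0596e+00, -7.0000e-04, -1.1000e-03]))
[-1.981e+02  5.000e-01 -1.000e-01]
[-197.8 -207.4 -238.8]
[-197.6 -356.5 -443.5]
[  22.7 -506.  -715. ]
```

Emit:
arm_command --pt "0 -50 0 0 0 0 0" --pt "0 -100 0 0 0 0 0" --pt "0 -150 0 0 0 0 0" --pt "0 -200 0 0 0 0 0" --pt "0 -200 -30 -36 0.1 0 0" --pt "0 -200 -60 -72 0.2 0 0" --pt "0 -200 -92 -106 0.3 0 0" --pt "0 -200 -124 -142 0.4 0 0" --pt "0 -200 -156 -178 0.5 0 0" --pt "0 -200 -186 -214 0.6 0 0"

```text
time: 1.15
ee_pos: [0.3524, 0.2797, 0.4224]
eef_rot: [-0.173, 0.686, 0.173, 0.685]
ft_force: [0.5, -0.5, 0.6]
width: 0.0871
```

```bash
python3 - <<'E'
from h import *
print(read_state()['joint_positions'].round(2))
for P in ([.36,.25,.42],[.40,0,.42],[.41,-.31,.2]): print(rel(P,goal_rot(.018)))
E
```

```text
[-0.91 -0.09  0.13  1.52  0.01  1.71 -0.29]
(array([  2.3, -29.7,  -7.5]), array([ 4.775e-01, -1.000e-04, -2.000e-04]))
(array([   2.3, -268.7,  -91.1]), array([ 4.775e-01, -1.000e-04, -2.000e-04]))
(array([ 222.2, -546.2, -229.7]), array([ 4.775e-01, -1.000e-04, -2.000e-04]))
```

Emit:
arm_command --pt "0 0 -46 -15 0.08 0 0" --pt "0 0 -92 -30 0.16 0 0" --pt "0 0 -138 -46 0.24 0 0" --pt "0 0 -184 -62 0.32 0 0" --pt "0 0 -230 -77 0.4 0 0" --pt "0 0 -270 -91 0.4775 0 0" --pt "0 0 -312 -112 0.4775 0 0" --pt "0 10 -354 -134 0.4775 0 0" --pt "0 30 -394 -155 0.4775 0 0" --pt "0 50 -434 -175 0.4775 0 0"

```text
time: 2.15
ee_pos: [0.4062, -0.185, 0.372]
eef_rot: [-0.008, 0.707, 0.008, 0.707]
ft_force: [1.3, 0.9, -0.2]
width: 0.0873
```

```bash
python3 - <<'E'
from h import *
print(read_state()['joint_positions'].round(2))
for P in ([.41,-.3116,.16],[.41,-.3116,.033]): print(rel(P,goal_rot(.018)))
E
```

```text
[-0.55 -0.21  0.74  1.67  0.14  1.63  0.21]
(array([ 211.9, -126.8,    0.8]), array([ 0.0043,  0.0012, -0.0005]))
(array([ 338.9, -126.9,    0.6]), array([ 0.0043,  0.0012, -0.0005]))
```

Emit:
arm_command --pt "0 35 -30 0 0.0043 0 0" --pt "0 70 -60 0 0.0043 0 0" --pt "0 105 -90 0 0.0043 0 0" --pt "0 145 -110 0 0.0043 0 0" --pt "0 180 -127 0.7 0.0043 0.001 0" --pt "0 212 -127 0.7 0.0043 0.001 0" --pt "0 212 -127 0.7 0.0043 0.001 0"

```text
time: 2.85
ee_pos: [0.4078, -0.3089, 0.1571]
eef_rot: [-0.005, 0.71, 0.006, 0.704]
ft_force: [-0.0, 1.2, 1.0]
width: 0.087
```

```bash
cat >> h.py <<'E'
def wrist_cam():
    st=read_state(); p=camera_params('wrist'); M=np.eye(4); M[:3,:3]=R.from_quat(st['eef_rot']).as_matrix(); M[:3,3]=st['ee_pos']
    return M@p['mount'],p
def wproj(X):
    W,p=wrist_cam(); Xc=(np.c_[np.atleast_2d(X),np.ones(len(np.atleast_2d(X)))]@np.linalg.inv(W).T)[:,:3]
    return cv2.projectPoints(Xc[:,None],np.zeros(3),np.zeros(3),p['intrinsics'],p['dist'])[0][:,0]
E
python3 - <<'E'
from h import *
st=read_state();print(st['ee_pos'],st['joint_positions'].round(2))
X=[[.4091,-.2553,.066],[.4103,-.3655,.066],[.4091+.012,-.2553,.066],[.4091-.012,-.2553,.066]]
P=wproj(X);print(P)
im=camera('wrist')[:,:,::-1].copy()
for u in P: cv2.circle(im,tuple(int(round(a)) for a in u),3,(255,0,255),1)
cv2.imwrite('pics/w1.png',im); cv2.imwrite('pics/t1.png',camera('top')[:,:,::-1])
E
```

```text
[ 0.40782479 -0.30890229  0.15709853] [-0.38  0.21  1.06  1.88 -0.19  1.17  0.76]
[[284.38609405 138.217393  ]
 [282.82514585 285.01518249]
 [301.99499709 138.52989603]
 [266.78440903 137.89851603]]
```

View pics/w1.png

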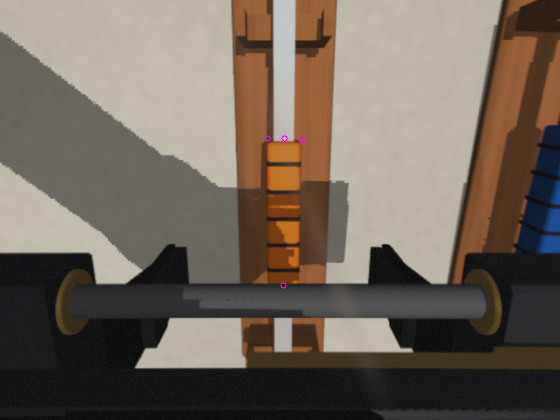

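The wrist view shows the handle's near end at (284,141), within 3 px of the prediction, so the fit holds. Next I descend to the handle.

```bash
python3 - <<'E'
from h import *
print(read_state()['joint_positions'].round(2),rel([.4098,-.3110,.036],goal_rot(.018)))
E
```

```text
[-0.38  0.2   1.06  1.87 -0.19  1.18  0.76] (array([ 1.251e+02, -1.200e+00, -1.000e-01]), array([-0.    , -0.0019,  0.0001]))
```

Emit:
arm_command --pt "0 30 -1 0 0 -0.001 0" --pt "0 60 -1 0 0 -0.001 0" --pt "0 90 -1 0 0 -0.001 0" --pt "0 110 -1 0 0 -0.001 0" --pt "0 125 -1 0 0 -0.001 0" --pt "0 125 -1 0 0 -0.001 0"

```text
time: 3.55
ee_pos: [0.4106, -0.3102, 0.0356]
eef_rot: [-0.007, 0.707, 0.007, 0.707]
ft_force: [-0.0, 0.5, -0.2]
width: 0.0871
```

```bash
python3 - <<'E'
from h import *
st=read_state();print(st['ee_pos'],st['joint_positions'].round(2),st['ft_force'])
E
```

```text
[ 0.41060348 -0.31023423  0.0355684 ] [-0.23  0.41  0.93  1.98 -0.41  0.94  0.93] [-0.00718612  0.47611595 -0.23632282]
```

Close on the handle.

Emit:
arm_command --pt "255 0 0 0 0 0 0" --pt "255 0 0 0 0 0 0" --pt "255 0 0 0 0 0 0" --pt "255 0 0 0 0 0 0" --pt "255 0 0 0 0 0 0" --pt "255 0 0 0 0 0 0" --pt "255 0 0 0 0 0 0" --newtons 60

```text
time: 4.25
ee_pos: [0.4101, -0.3108, 0.0355]
eef_rot: [-0.006, 0.707, 0.006, 0.707]
ft_force: [0.3, -0.6, -1.1]
width: 0.0391
```

```bash
python3 - <<'E'
from h import *
st=read_state();print(st['ee_pos'],st['joint_positions'].round(2),st['ft_force'],R.from_quat(st['eef_rot']).as_matrix().round(4))
E
```

```text
[ 0.41014208 -0.31076144  0.03553867] [-0.23  0.42  0.93  1.99 -0.41  0.94  0.93] [ 0.28487897 -0.57347463 -1.11157787] [[ 0.000e+00 -1.820e-02  9.998e-01]
 [ 1.000e-04  9.998e-01  1.820e-02]
 [-1.000e+00  1.000e-04  0.000e+00]]
```

Emit:
arm_command --pt "255 0 0 0 0 0 0" --pt "255 0 0 0 0 0 0" --pt "255 0 0 0 0 0 0" --pt "255 0 0 0 0 0 0" --newtons 60

```text
time: 4.65
ee_pos: [0.4102, -0.3107, 0.0355]
eef_rot: [-0.006, 0.707, 0.006, 0.707]
ft_force: [0.1, 0.7, -0.0]
width: 0.0237
```

Emit:
arm_command --pt "255 -10 0 0 0 0 0" --pt "255 -30 0 0 0 0 0" --pt "255 -60 0 0 0 0 0" --pt "255 -90 0 0 0 0 0" --pt "255 -125 0 0 0 0 0" --pt "255 -160 0 0 0 0 0" --pt "255 -200 0 0 0 0 0" --pt "255 -240 0 0 0 0 0" --pt "255 -270 0 0 0 0 0" --pt "255 -290 0 0 0 0 0"

```text
time: 5.65
ee_pos: [0.4097, -0.3113, 0.3279]
eef_rot: [-0.006, 0.706, 0.006, 0.708]
ft_force: [0.7, -0.8, -4.4]
width: 0.0234
```

```bash
python3 - <<'E'
from h import *
im=camera('top'); cv2.imwrite('pics/t2.png',im[:,:,::-1]); cv2.imwrite('pics/s2.png',camera('scene')[:,:,::-1])
st=read_state();print(st['ee_pos'],st['joint_positions'].round(2),st['ft_force'],st['width'])
print(rel([.4437,-.0726,.322],goal_rot(-.073)))
Rt=R.from_quat(st['eef_rot']).as_matrix(); h=st['ee_pos']+Rt@[-.0165,.2493,.0318]; t=h+Rt@[0,0,.025]
print(h,proj('top',[h,t]),proj('scene',[h,t]))
E
```

```text
[ 0.41043103 -0.31166276  0.32776595] [-0.51  0.02  1.11  1.62 -0.02  1.51  0.62] [ 0.55870559 -0.38987984 -3.8924312 ] 0.02345405224665286
(array([  5.7, 238.4,  37.4]), array([0.0905, 0.0034, 0.0005]))
[ 0.4378175  -0.06183502  0.34419945] [[455.11500014 297.99302728]
 [454.52838839 273.36506681]] [[291.03188467   2.84237459]
 [276.34323591   7.37740483]]
```

View pics/t2.png

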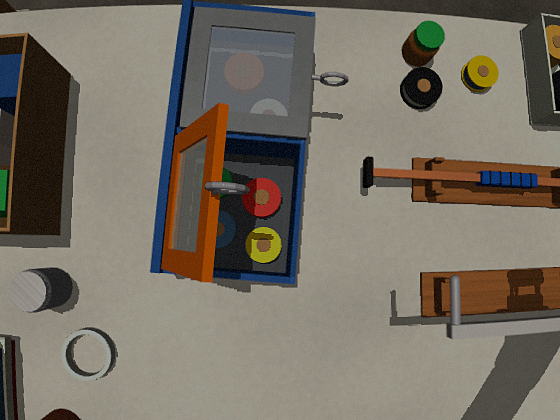

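View pics/s2.png

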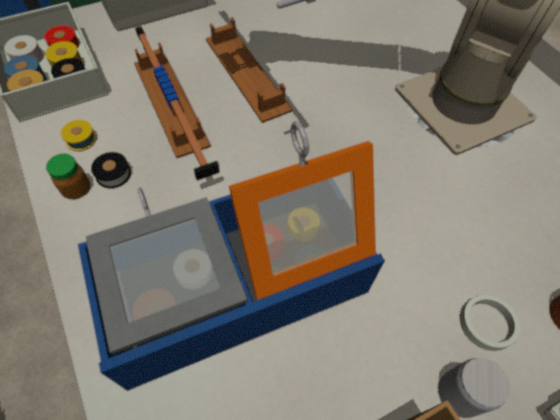

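The hook is held as predicted: its tip is at (454,277) in the top view and (278,5) in the scene view. The ring shows clearly at (299,139) in the scene view. Now I move to the pre-insertion pose.

Emit:
arm_command --pt "255 0 20 3 0.01 0 0" --pt "255 0 55 8 0.02 0 0" --pt "255 0 95 15 0.04 0.001 0" --pt "255 0 135 21 0.055 0.002 0" --pt "255 2 175 27 0.07 0.003 0" --pt "255 4 210 33 0.08 0.0034 0" --pt "255 6 230 37 0.0905 0.0034 0" --pt "255 6 238 37 0.0905 0.0034 0" --pt "255 6 238 37 0.0905 0.0034 0"

```text
time: 6.65
ee_pos: [0.4422, -0.0719, 0.3185]
eef_rot: [0.025, 0.708, -0.025, 0.705]
ft_force: [-0.1, -0.3, -4.1]
width: 0.0235
```

```bash
python3 - <<'E'
from h import *
im=camera('top'); cv2.imwrite('pics/t3.png',im[:,:,::-1]); cv2.imwrite('pics/s3.png',camera('scene')[:,:,::-1])
st=read_state();print(st['ee_pos'],st['joint_positions'].round(2),st['ft_force'],st['width'])
Rt=R.from_quat(st['eef_rot']).as_matrix(); h=st['ee_pos']+Rt@[-.0165,.2493,.0318]; t=h+Rt@[0,0,.025]
print(h,proj('top',[h,t]),proj('scene',[h,t]))
crop('pics/t3.png','pics/t3c.png',180,140,200,150,4);crop('pics/s3.png','pics/s3c.png',230,80,160,120,5)
E
```

```text
[ 0.44241831 -0.07362168  0.31914775] [-0.71 -0.18  0.69  1.76  0.11  1.52 -0.11] [-0.29518612 -0.8635606  -2.62620109] 0.023564878664979215
[0.4925993  0.17265321 0.33541198] [[222.94195498 244.01227242]
 [225.11043012 219.00011048]] [[340.15587553 124.29381626]
 [322.09976254 130.0081896 ]]
```

View pics/t3c.png

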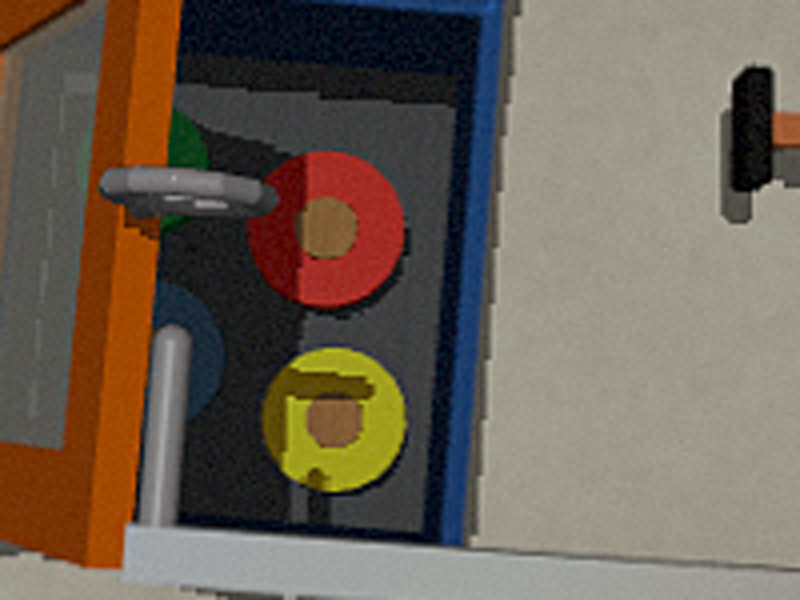

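View pics/s3c.png

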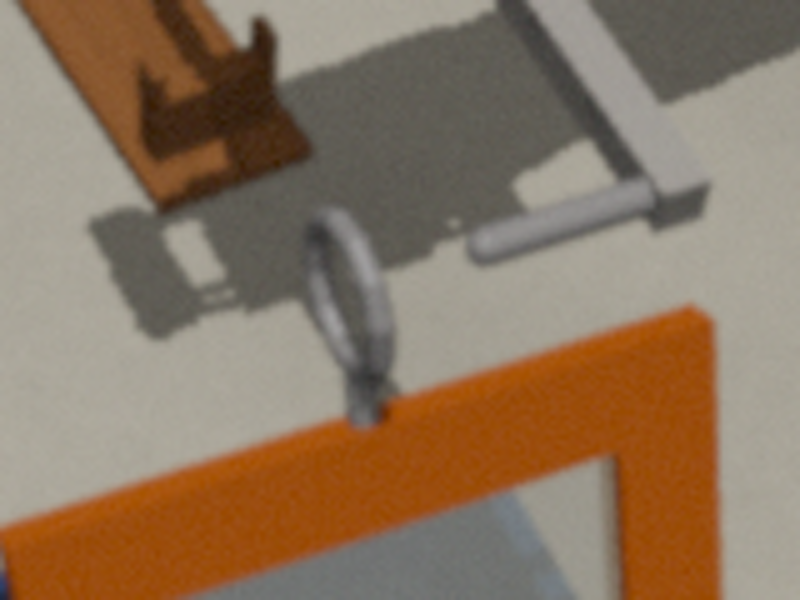

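Extrapolating the hook axis, it passes the ring about 3 mm above the hole centre in the scene view (crop (348,281) against (349,293)) and about 1 mm toward the hinge in the top view. I'll lower it 3 mm and slide in.

Emit:
arm_command --pt "255 3 -1 5 0 0 0" --pt "255 3 -1 15 0 0 0" --pt "255 3 -1 25 0 0 0" --pt "255 3 -1 35 0 0 0" --pt "255 3 -1 45 0 0 0" --pt "255 3 -1 54 0 0 0" --pt "255 3 -1 59 0 0 0" --pt "255 3 -1 59 0 0 0"

```text
time: 7.55
ee_pos: [0.5019, -0.0778, 0.3161]
eef_rot: [0.025, 0.708, -0.026, 0.705]
ft_force: [0.4, -0.6, -3.6]
width: 0.0236
```

```bash
python3 - <<'E'
from h import *
im=camera('top'); cv2.imwrite('pics/t4.png',im[:,:,::-1]); cv2.imwrite('pics/s4.png',camera('scene')[:,:,::-1])
st=read_state();print(st['ee_pos'],st['joint_positions'].round(2),st['ft_force'],st['width'])
print(R.from_quat(st['eef_rot']).as_matrix().round(4))
Rt=R.from_quat(st['eef_rot']).as_matrix(); h=st['ee_pos']+Rt@[-.0165,.2493,.0318]; print(h)
crop('pics/t4.png','pics/t4c.png',180,140,200,150,4);crop('pics/s4.png','pics/s4c.png',230,80,160,120,5)
E
```

```text
[ 0.50133961 -0.0777461   0.31621958] [-0.7   0.01  0.78  1.64 -0.01  1.5   0.01] [-0.35294636  0.12252714 -3.32873101] 0.02347835999786211
[[-3.800e-03  7.280e-02  9.973e-01]
 [-1.000e-04  9.973e-01 -7.280e-02]
 [-1.000e+00 -4.000e-04 -3.800e-03]]
[0.5512645  0.16857928 0.33250736]
```

View pics/t4c.png

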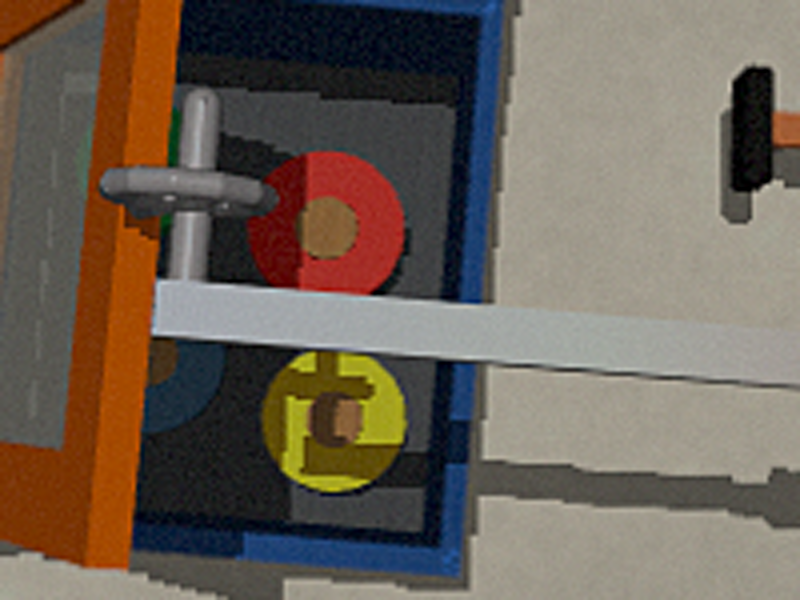

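View pics/s4c.png

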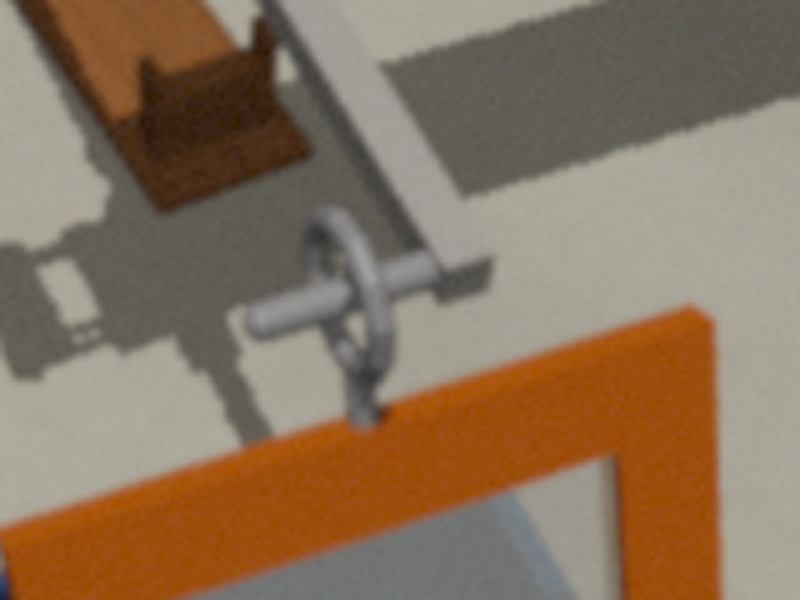

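The hook is through the ring: in the top view the ring crosses the finger near its middle, and in the scene view the finger passes through the hole. I'll compute the closing arc.

```bash
python3 -c "
import numpy as np
t0=1.14
for t in np.linspace(t0,0,19)[1:]: print(round(225*(np.sin(t0)-np.sin(t))),round(-225*(np.cos(t)-np.cos(t0))))"
```

```text
6 -13
14 -25
21 -37
30 -48
39 -59
49 -69
60 -79
71 -87
83 -95
95 -103
108 -109
121 -115
134 -120
148 -124
162 -127
176 -129
190 -131
204 -131
```

Emit:
arm_command --pt "255 3 -6 0 0 0 0" --pt "255 6 -13 0 0 0 0" --pt "255 14 -25 0 0 0 0" --pt "255 21 -37 0 0 0 0" --pt "255 30 -48 0 0 0 0" --pt "255 39 -59 0 0 0 0" --pt "255 49 -69 0 0 0 0" --pt "255 60 -79 0 0 0 0" --pt "255 71 -87 0 0 0 0" --pt "255 71 -87 0 0 0 0"

```text
time: 8.65
ee_pos: [0.4939, -0.1655, 0.2437]
eef_rot: [0.026, 0.709, -0.026, 0.705]
ft_force: [-0.6, 0.1, -3.1]
width: 0.0236
```

```bash
python3 - <<'E'
from h import *
st=read_state();print(st['ee_pos'],st['joint_positions'].round(2),st['ft_force'],st['torque'],st['width'])
cv2.imwrite('pics/s5.png',camera('scene')[:,:,::-1])
crop('pics/s5.png','pics/s5c.png',230,60,160,120,5)
E
```

```text
[ 0.49391726 -0.16547976  0.24366146] [-0.57  0.1   0.88  1.74 -0.08  1.35  0.24] [-0.59902356  0.1290556  -3.10373381] [-0.05292348  0.08706673 -0.04730829] 0.02357857062825516
```

View pics/s5c.png

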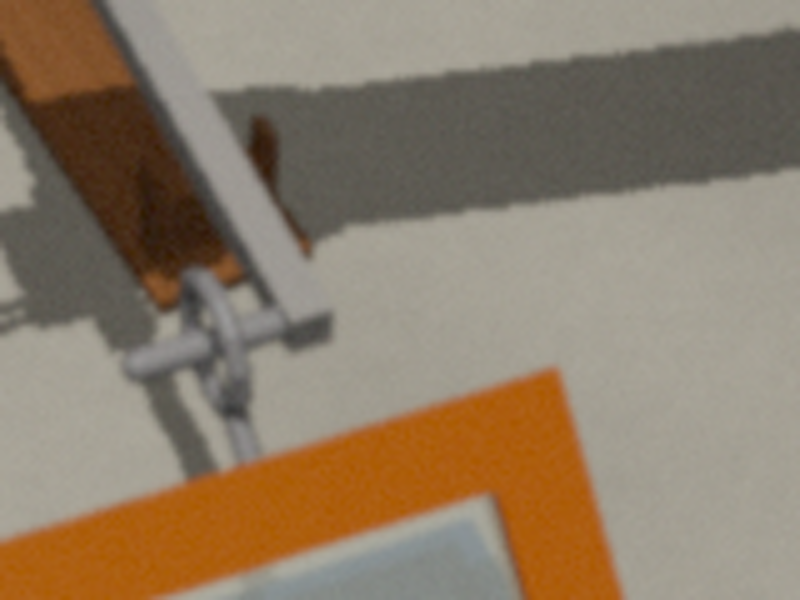

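The hatch is following with the ring on the finger. Continuing.

Emit:
arm_command --pt "255 6 -4 0 0 0 0" --pt "255 12 -8 0 0 0 0" --pt "255 24 -16 0 0 0 0" --pt "255 37 -22 0 0 0 0" --pt "255 50 -28 0 0 0 0" --pt "255 63 -33 0 0 0 0" --pt "255 77 -37 0 0 0 0" --pt "255 91 -40 0 0 0 0" --pt "255 105 -42 0 0 0 0" --pt "255 105 -42 0 0 0 0"

```text
time: 9.7
ee_pos: [0.4905, -0.206, 0.1382]
eef_rot: [0.026, 0.709, -0.026, 0.704]
ft_force: [-1.0, -0.6, -3.5]
width: 0.0236
```

```bash
python3 - <<'E'
from h import *
st=read_state();print(st['ee_pos'],st['joint_positions'].round(2),st['ft_force'],st['torque'],st['width'])
Rt=R.from_quat(st['eef_rot']).as_matrix(); h=st['ee_pos']+Rt@[-.0165,.2493,.0318]; print(h)
cv2.imwrite('pics/s6.png',camera('scene')[:,:,::-1])
crop('pics/s6.png','pics/s6c.png',200,40,160,120,5)
E
```

```text
[ 0.49045858 -0.20596565  0.1382048 ] [-0.45  0.26  0.88  1.85 -0.22  1.14  0.43] [-0.98644676 -0.553298   -3.49087932] [-0.05923434  0.06765483 -0.00726631] 0.02363182541963337
[0.54036904 0.04036757 0.15441801]
```

View pics/s6c.png

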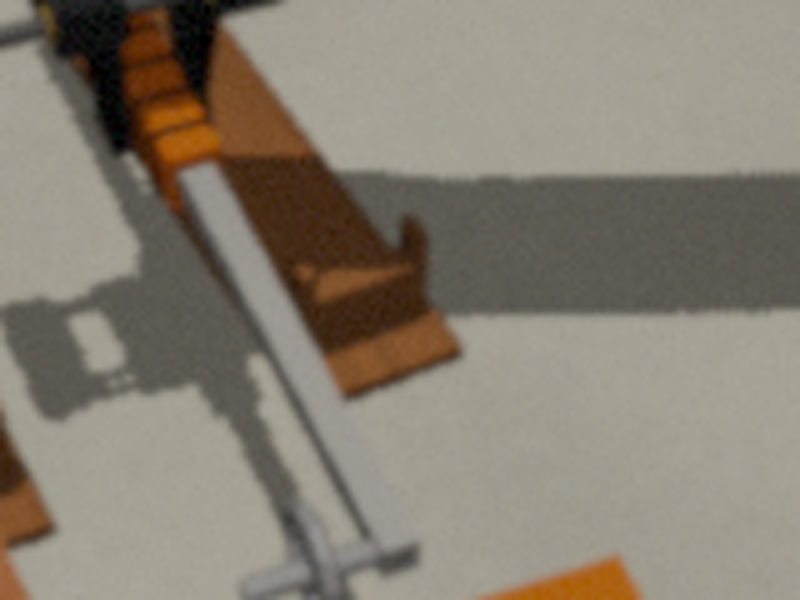

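Emit:
arm_command --pt "255 7 -1 0 0 0 0" --pt "255 14 -2 0 0 0 0" --pt "255 21 -2 0 0 0 0" --pt "255 26 -2 0 0 0 0" --pt "255 30 -2 0 0 0 0" --pt "255 33 -2 0 0 0 0" --pt "255 33 -2 0 0 0 0" --pt "255 33 -2 0 0 0 0"

```text
time: 10.55
ee_pos: [0.4914, -0.2081, 0.1074]
eef_rot: [0.026, 0.708, -0.026, 0.705]
ft_force: [-0.1, 0.3, -3.7]
width: 0.0235
```

```bash
python3 - <<'E'
from h import *
st=read_state();print(st['ee_pos'],st['joint_positions'].round(2),st['ft_force'],st['torque'],st['width'])
Rt=R.from_quat(st['eef_rot']).as_matrix(); h=st['ee_pos']+Rt@[-.0165,.2493,.0318]; print(h)
cv2.imwrite('pics/s7.png',camera('scene')[:,:,::-1]);cv2.imwrite('pics/t7.png',camera('top')[:,:,::-1])
crop('pics/s7.png','pics/s7c.png',200,60,190,140,4)
crop('pics/t7.png','pics/t7c.png',150,100,200,150,4)
E
```

```text
[ 0.49140191 -0.20812339  0.10740933] [-0.42  0.31  0.86  1.88 -0.26  1.08  0.47] [-0.10702519  0.33998077 -3.67949182] [-0.03426818  0.0333854  -0.03526123] 0.023493045075183815
[0.54117642 0.03822938 0.12374294]
```

View pics/s7c.png

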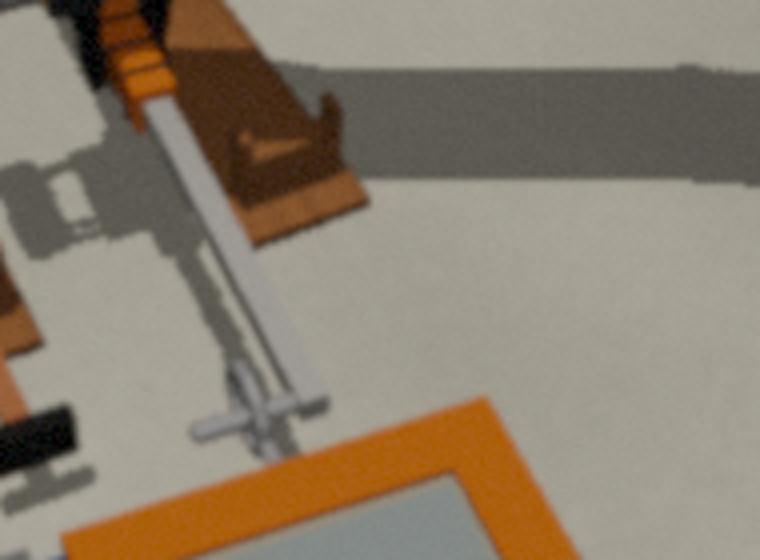

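View pics/t7c.png

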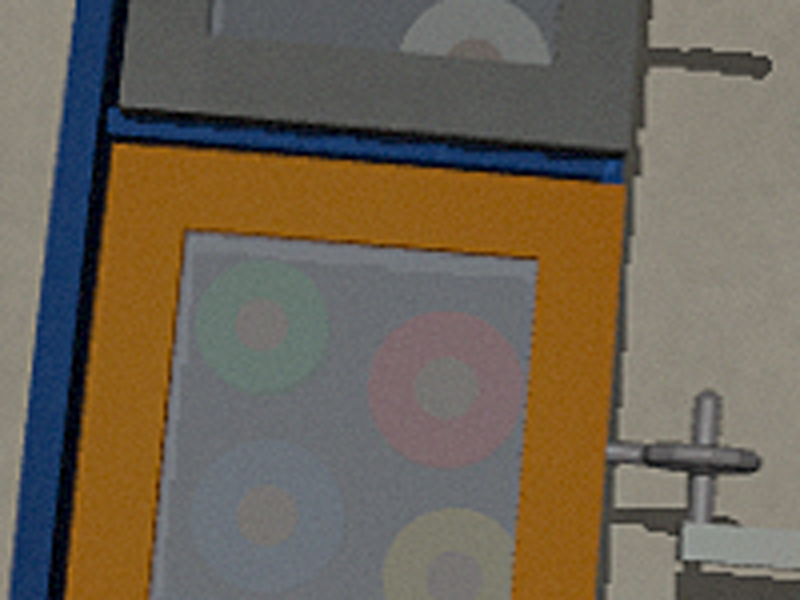

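The hatch looks shut or nearly so. I'll press a few mm more to seat it against the stop.

Emit:
arm_command --pt "255 2 0 0 0 0 0" --pt "255 4 0 0 0 0 0" --pt "255 6 0 0 0 0 0" --pt "255 6 0 0 0 0 0" --pt "255 6 0 0 0 0 0"

```text
time: 11.15
ee_pos: [0.4914, -0.208, 0.1013]
eef_rot: [0.026, 0.708, -0.026, 0.705]
ft_force: [-0.1, -0.7, -2.3]
width: 0.0235
```

```bash
python3 - <<'E'
from h import *
st=read_state();print(st['ee_pos'],st['ft_force'],st['torque'],st['width'])
Rt=R.from_quat(st['eef_rot']).as_matrix(); h=st['ee_pos']+Rt@[-.0165,.2493,.0318]; print(h)
# predicted free edge corners & ring for theta
o=np.array([.556,.2635,0]); ex=np.array([.9973,-.073,0]); ey=np.array([.073,.9973,0])
for th in (0,.04,.08):
  print(th,[proj('scene',o+ex*x/1000-ey*(190*np.cos(th)+6*0)/1000+np.array([0,0,.136+.19*np.sin(th)]))[0].round(1) for x in(-98,98)],proj('scene',o-ey*.225*np.cos(th)+[0,0,.13+.225*np.sin(th)])[0].round(1))
cv2.imwrite('pics/s8.png',camera('scene')[:,:,::-1])
crop('pics/s8.png','pics/s8c.png',200,110,160,120,5)
E
```

```text
[ 0.49141701 -0.20798461  0.10132694] [-0.12329644 -0.72966546 -2.34471809] [ 0.1878591  -0.05704539 -0.03395008] 0.023467075078967167
[0.54120394 0.0383616  0.11772164]
0 [array([320.2, 158.4]), array([213.8, 193.4])] [260.9 162.5]
0.04 [array([320.7, 155.8]), array([213.4, 190.9])] [260.9 159.4]
0.08 [array([321.3, 153.2]), array([213. , 188.5])] [261.  156.3]
```

View pics/s8c.png

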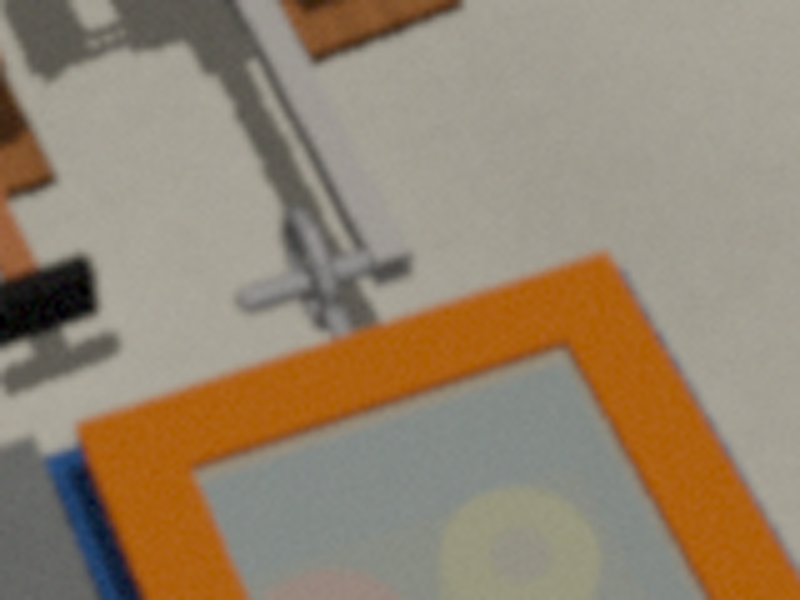

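The hatch corners are at scene pixels (321,161) and (216,196), matching or slightly below the θ=0 prediction. The moment has also risen (stop contact). The hatch is shut, so I centre the hook and slide it out.

Emit:
arm_command --pt "255 -4 0 0 0 0 0" --pt "255 -8 0 0 0 0 0" --pt "255 -11.5 0 0 0 0 0" --pt "255 -11.5 0 0 0 0 0" --pt "255 -11.5 0 -10 0 0 0" --pt "255 -11.5 0 -22 0 0 0" --pt "255 -11.5 0 -35 0 0 0" --pt "255 -11.5 0 -48 0 0 0" --pt "255 -11.5 0 -60 0 0 0" --pt "255 -11.5 0 -60 0 0 0"

```text
time: 12.2
ee_pos: [0.4296, -0.2036, 0.1127]
eef_rot: [0.027, 0.708, -0.025, 0.705]
ft_force: [0.8, 0.3, -3.0]
width: 0.0233
```

```bash
python3 - <<'E'
from h import *
cv2.imwrite('pics/s9.png',camera('scene')[:,:,::-1])
st=read_state();print(st['ee_pos'],st['joint_positions'].round(2),st['ft_force'],st['torque'],st['width'])
crop('pics/s9.png','pics/s9c.png',200,110,160,120,5)
for z in (.112,.06,.0365,.034): print(rel([.4101,-.3108,z],goal_rot(.0182)))
E
```

```text
[ 0.43083433 -0.20337679  0.11291895] [-0.5   0.12  0.91  2.01 -0.11  1.06  0.39] [ 0.74402541  0.62509321 -4.15701454] [-0.02519446  0.0320495   0.00522761] 0.023521242800728488
(array([   0.8, -108.6,  -12.9]), array([-0.0908, -0.0031, -0.0015]))
(array([  52.8, -108.7,  -12.7]), array([-0.0908, -0.0031, -0.0015]))
(array([  76.3, -108.8,  -12.7]), array([-0.0908, -0.0031, -0.0015]))
(array([  78.8, -108.8,  -12.6]), array([-0.0908, -0.0031, -0.0015]))
```

View pics/s9c.png

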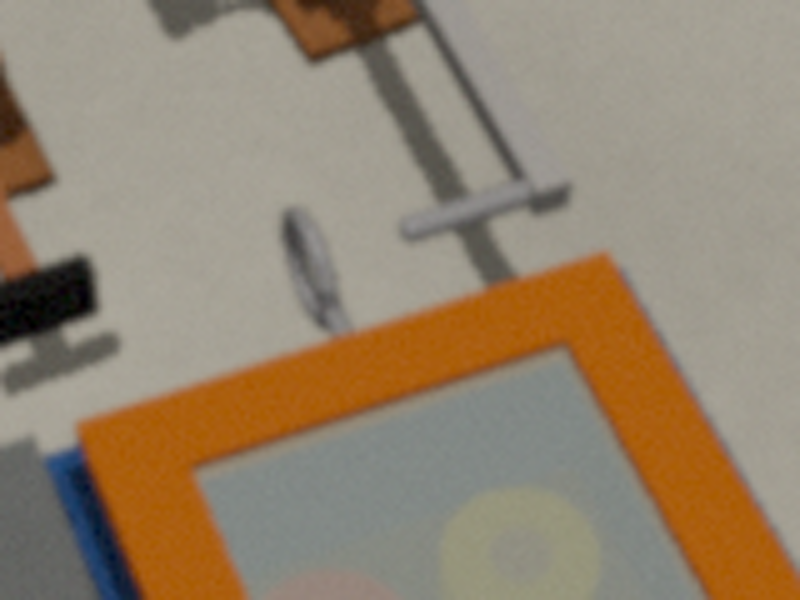

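The hook is clear of the ring and the hatch has not moved (corners unchanged). Now I move back over the rest.

Emit:
arm_command --pt "255 0 -15 -2 -0.01 0 0" --pt "255 0 -35 -4 -0.03 -0.001 0" --pt "255 0 -55 -6 -0.05 -0.002 0" --pt "255 0 -75 -9 -0.07 -0.003 -0.001" --pt "255 0 -95 -11 -0.085 -0.003 -0.0015" --pt "255 0.8 -108.6 -12.8 -0.0908 -0.0031 -0.0015" --pt "255 0.8 -108.6 -12.8 -0.0908 -0.0031 -0.0015" --pt "255 0.8 -108.6 -12.8 -0.0908 -0.0031 -0.0015"

```text
time: 13.05
ee_pos: [0.4111, -0.3109, 0.1121]
eef_rot: [-0.007, 0.707, 0.006, 0.707]
ft_force: [0.2, 1.1, -4.2]
width: 0.0237
```

```bash
python3 - <<'E'
from h import *
cv2.imwrite('pics/t10.png',camera('top')[:,:,::-1]);
st=read_state();print(st['ee_pos'],st['joint_positions'].round(2),st['ft_force'],st['torque'],st['width'])
Rt=R.from_quat(st['eef_rot']).as_matrix(); h=st['ee_pos']+Rt@[-.0165,.2493,.0318]; t=h+Rt@[0,0,.025]; print(h,proj('top',[h,t]))
for z in (.06,.0365,.034): print(rel([.4101,-.3108,z],goal_rot(.0182)))
E
```

```text
[ 0.41130712 -0.31040802  0.11207354] [-0.26  0.26  0.94  1.92 -0.24  1.08  0.79] [-0.03622438 -0.29332809 -3.98777034] [-0.01851491  0.02822959  0.05643384] 0.023504844826940336
[ 0.43837585 -0.06053025  0.12827123] [[391.59345437 282.41409823]
 [391.15338321 265.59094113]]
(array([52.1, -0.3, -1.2]), array([ 0.0008, -0.0007,  0.0011]))
(array([75.6, -0.3, -1.2]), array([ 0.0008, -0.0007,  0.0011]))
(array([78.1, -0.3, -1.2]), array([ 0.0008, -0.0007,  0.0011]))
```

View pics/t10.png

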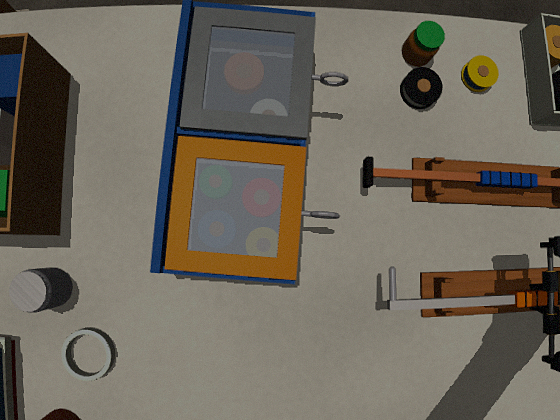

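The hatch is flush with the grey one, and the pole is level over its rest with the hook tip at (392,267) as predicted. Now I lower it.

Emit:
arm_command --pt "255 20 0 -1 0 0 0" --pt "255 40 0 -1 0 0 0" --pt "255 55 0 -1 0 0 0" --pt "255 65 0 -1 0 0 0" --pt "255 71 0 -1 0 0 0" --pt "255 74 0 -1 0 0 0" --pt "255 76 0 -1 0 0 0" --pt "255 76 0 -1 0 0 0"

```text
time: 13.9
ee_pos: [0.4101, -0.3114, 0.0365]
eef_rot: [-0.007, 0.707, 0.006, 0.707]
ft_force: [-0.6, -0.0, -4.1]
width: 0.0238
```

```bash
python3 - <<'E'
from h import *
cv2.imwrite('pics/t11.png',camera('top')[:,:,::-1]);
st=read_state();print(st['ee_pos'],st['ft_force'],st['torque'],st['width'])
crop('pics/t11.png','pics/t11c.png',360,240,200,100,4)
E
```

```text
[ 0.41017275 -0.31139163  0.03664842] [ 0.73576005 -0.14380871 -4.11092742] [-0.05479335  0.10528403  0.01820018] 0.023841461787802533
```

View pics/t11c.png

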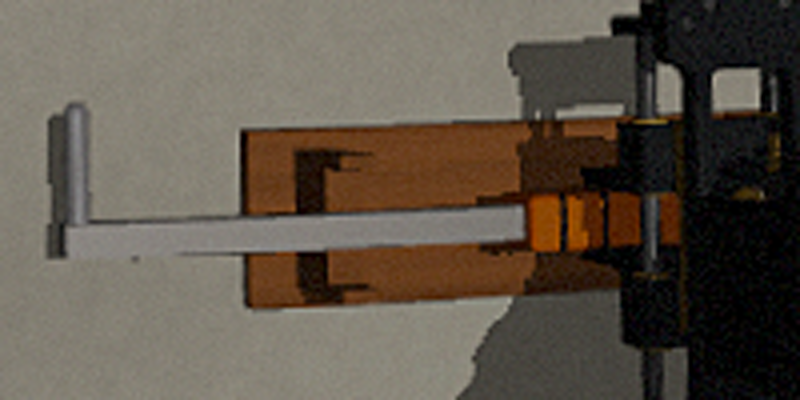

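The pole is back in place (hook tip at crop (75,103), originally (73,100)), but its weight is still on the arm. I'll lower it about 2 mm more and release.

Emit:
arm_command --pt "255 1 0 0 0 0 0" --pt "255 1.5 0 0 0 0 0" --pt "255 1.5 0 0 0 0 0" --pt "0 1.5 0 0 0 0 0" --pt "0 1.5 0 0 0 0 0" --pt "0 1.5 0 0 0 0 0" --pt "0 1.5 0 0 0 0 0" --pt "0 1.5 0 0 0 0 0" --pt "0 1.5 0 0 0 0 0" --pt "0 1.5 0 0 0 0 0"

```text
time: 14.95
ee_pos: [0.4099, -0.3113, 0.0348]
eef_rot: [-0.007, 0.707, 0.006, 0.707]
ft_force: [-0.2, 0.3, 0.6]
width: 0.0719
```

Emit:
arm_command --pt "0 0 0 0 0 0 0" --pt "0 0 0 0 0 0 0" --pt "0 0 0 0 0 0 0" --pt "0 0 0 0 0 0 0"

```text
time: 15.35
ee_pos: [0.4099, -0.3112, 0.0348]
eef_rot: [-0.007, 0.707, 0.006, 0.707]
ft_force: [0.8, 0.2, -1.5]
width: 0.0868
```

Open; rise clear.

Emit:
arm_command --pt "0 -15 0 0 0 0 0" --pt "0 -40 0 0 0 0 0" --pt "0 -80 0 0 0 0 0" --pt "0 -120 0 0 0 0 0" --pt "0 -160 0 0 0 0 0" --pt "0 -200 0 0 0 0 0" --pt "0 -200 0 0 0 0 0" --pt "0 -200 0 0 0 0 0"

```text
time: 16.15
ee_pos: [0.4102, -0.3112, 0.2359]
eef_rot: [-0.007, 0.706, 0.006, 0.708]
ft_force: [0.7, 0.8, -0.2]
width: 0.0873
```

```bash
python3 - <<'E'
from h import *
cv2.imwrite('pics/t12.png',camera('top')[:,:,::-1]);cv2.imwrite('pics/s12.png',camera('scene')[:,:,::-1])
st=read_state();print(st['time'],st['ee_pos'],st['ft_force'],np.abs(st['joint_vel']).max())
a=np.vstack([cv2.resize(cv2.imread('pics/t12.png')[240:340,360:],None,fx=3,fy=3),cv2.resize(cv2.imread('pics/s12.png')[0:100,190:390],None,fx=3,fy=3)])
cv2.imwrite('pics/e12.png',a); crop('pics/s12.png','pics/s12c.png',200,110,160,120,5)
E
```

```text
16.25 [ 0.40952046 -0.31067571  0.23425745] [1.19156718 0.28407773 0.0816513 ] 0.015650900075506586
```

View pics/e12.png

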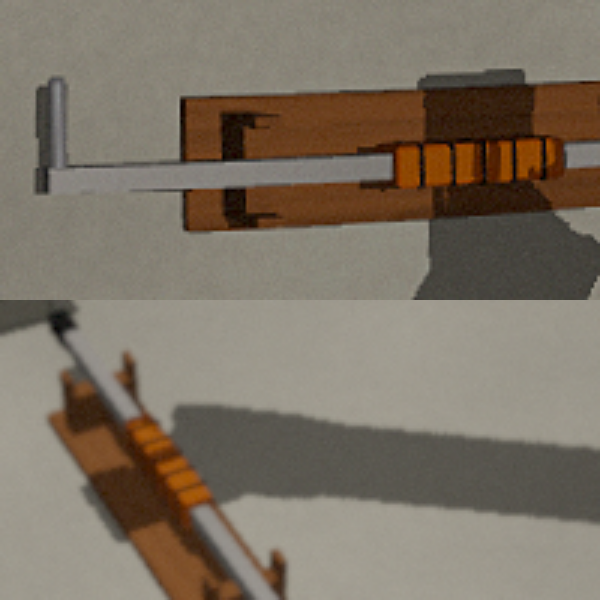

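View pics/s12c.png

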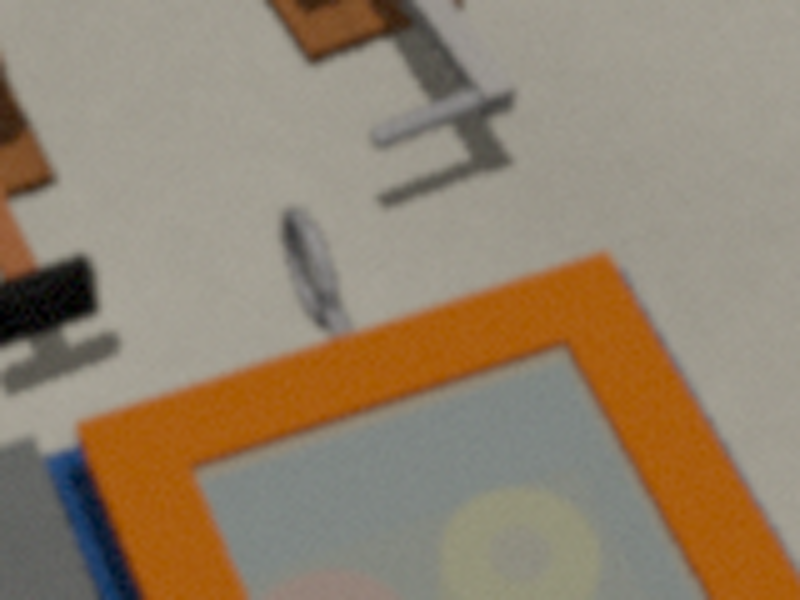

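The pole lies in both saddles with its hook where it started: tip at top pixel about (379,266), originally (378,265). The hatch is shut (corners unchanged) and the gripper is clear, so I hand in.

```bash
python3 -c "
from bench import *
print(close_job())"
```

```text
the job is handed in; nothing more can be done
None
```

The hatch is shut, the orange-handled pole is back in its rest, and I handed the job in at about 16 s of the 45 s limit. No verdict was reported.

- **What I did:** I gripped the pole at its handle and slid its hook through the ring with the hatch at about 1.14 rad. I pulled the hatch down its arc until it met the stop, slid the hook out, laid the pole back and let go. The gripper is about 0.2 m above the pole.
- **Hatch:** in the last picture its corners sit at the fully shut position, 2–3 pixels past the prediction. They did not move after I unhooked. During the final press the moment at the wrist rose slightly, as it should on meeting the stop.
- **Pole:** it lies in both saddles, and the hook tip is within about 1 pixel (2 mm) of where it started. The wrist force returned to about zero after release.
- **Arm and gripper:** they stayed well away from the chest throughout, and the wrist readings I saw never passed about 5 N.
- **What disagreed:** the far front corner I first read on the chest was about 15 mm off the given width, probably because I took the grey hatch's corner for the chest's. I dropped it and used the ring position measured with both cameras instead. The hook also sat about 3 mm too high before insertion, which I corrected.

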